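# Tighten and lock the castle nut of a heat-press platen

## Robot

A 6-joint arm with a two-finger parallel gripper is mounted at the origin on the work surface. World frame = base frame: x ahead of the robot, y to its left, z up, the work surface at z = 0. Lengths are in m, angles in rad, forces in N, time in s.
With the tool pointing down it reaches from about 0.25 to 0.725 m from the base axis. Payload 4 kg.
Tool frame: the origin (TCP) lies midway between the tips of the shut fingers; the grasp point (between the pads) lies pinch_z behind it (pinch_z is the distance from the TCP to the grasp point, in m); z points along the fingers, y is the direction in which the jaws open and shut (so a half turn about z gives the same grasp; the last joint's range is limited). The gripper opens to 85 mm and grips with 20 to 120 N. Pads are 22 mm wide; open, the fingers measure 114 mm over their backs; the gripper's body (76 mm by 85 mm) begins 54 mm behind the grasp point. The pads swing forward as they close: fully open they stand 13 mm farther back than shut.
Start: joints at [1.171, 0.241, 0.005, 1.335, 0, 1.571], TCP at [0.195, 0.461, 0.231] pointing down, gripper open.
Joint ranges: [-2.72, 2.72], [-1.05, 1.87], [-1.09, 1.28], [-1.99, 2.15], [-1.42, 1.44], [-3.14, 3.14]. Speed limits (rad/s): [2.79, 2.79, 3.14, 3.14, 3.14, 3.14].

## Interface

Orientations are given as a unit quaternion [x, y, z, w].
In Python, from workcell import * gives the robot as it stands.
- The arm moves only by the tool move_arm, never from a script. Its argument "motion" is a list of rows, each a list of 3 entries, a list of its own where there are three numbers: the finger opening in mm, from 0 to 85.4, then the shift along the tool's x, y, z in units of 50 mm (1.0 is 50 mm), then the turn about the tool's z in units of 6 degrees (1.0 is 6 degrees). In form: [[claw, [dx, dy, dz], roll], ...]. A call has exactly 10 rows; each row is the pose to reach, as a shift and turn from the pose commanded when the call began, along the tool's axes at that moment; what a row does not reach only later rows make up. A row lasts 1/10 s, in which the tool goes at most 50 mm and 8.59 degrees, less where a joint would pass 70% of its speed; a pose out of reach is approached as far as the arm can. A call with a gripper value outside its range is refused whole. The fingers move at their own pace and stop on an object; the grip force is fixed at half the most. Time passes only in rows, so rows that repeat a pose let the fingers close, or fill a call up. It gives the time, the measured TCP pose, the force and the opening at its end, in the units of the state.
- get_obs(): the state, without advancing time (a new reading comes with each control period).
- camera(name): name is "scene" or "top" or "wrist"; returns a dict with "color" (420x560x3 uint8, red, green, blue), "fx", "fy", "cx", "cy" (pixels), "rvec" (rotation vector, rad) and "tvec" (3), from world to camera coordinates, as OpenCV has them; the wrist camera has in their place "mount" (4x4, takes a point from camera to tool coordinates, whose origin is the TCP and whose axes are the flange's). Camera axes: x right, y down, z forward; pixel columns grow to the right and rows downward; lengths in m; the calibration is good to about 2 mm. A picture is of the moment at which its call begins: read the wrist's pose just before it. There is no depth.
- job_done(): hands the job in, once; it reports no verdict.
The state is a dict: "clock": time; "joint_pos": joint angles; "joint_vel": joint speeds; "tau": joint torques, N m; "eef_pos": TCP position; "tool_rot": TCP orientation; "ft_force": force on the tool from outside, world axes, zero at the start; "ft_torque": the same for the moment, N m; "grip_width": finger opening in m.
Only numpy, scipy, OpenCV 4.12 (cv2) and the standard library are available. Lean on these libraries where they do the work, as an engineer would, in place of code of your own. Each camera call takes 0.05 s, during which the arm holds its last target.

## Task

Turn the castle nut on the press platen's stud clockwise until it is tight on its washer, then carry on only to the first slot that lines up with the cross hole in the stud, without backing it off. Then push the block-headed locking pin through slot and hole, from either end, until its head is up against the nut, and let go. Leave the tape roll, spanner and bottle where they are.

Things in the scene. Friction and masses are not known exactly. Their poses are not given: they have to be found in the camera images.
- nut (a joint): Turn of the steel castle nut relative to the washer under it, rad. Starts between -1.6 and -0.7 (loose), grows as the nut is turned clockwise seen from above, and stops growing at 0 = tight on the washer. Loose, the nut turns against about 0.12 N m. The nut stays at one height (thread travel neglected).
- washer (a joint): Turn of the round washer (76 mm across, top 44 mm above the bench), rad clockwise. 0 until the nut is tight; from there the nut drags it round against about 0.55 N m (a jump that can be felt), so it reads how far the nut is past tight. Turning the nut back leaves the washer and loosens the nut. The first slot lines up 0.3 to 0.87 past tight.
- slot_a (a point): Point on the nut's vertical axis, 66 mm above the bench; turns with the nut, z up, x along one pair of opposite slots and square to a pair of flats. Hexagon: 55 mm across flats, from 44 to 74 mm above the bench. Crown on it: 54 mm across, up to 92 mm, with six slots 14 mm wide, 60 degrees apart, open at the top, floor at 74 mm, each over the middle of a flat.
- slot_b (a point): The same point on the nut, x along the second pair of slots (slot_a turned 60 degrees anticlockwise).
- slot_c (a point): The same point on the nut, x along the third pair of slots (slot_a turned 120 degrees anticlockwise).
- hole (a point): Centre of the cross hole in the fixed dark stud (30 mm thick, top 98 mm above the bench), on the nut's axis, 82 mm above the bench; x along the hole, which runs right through, 14 mm wide and high. A bright line 4 mm wide across the stud's top shows its direction. It runs roughly along the bench's y (within 45 degrees) and does not turn with the nut.
- platen: Fixed black platen lying on the bench, 220 x 240 x 30 mm, with a dark 150 x 150 mm steel plate on it (top at 40 mm), four bolt heads near that plate's corners (90 mm from the nut's axis) up to 48 mm, and a grey cover near one corner up to 42 mm. Origin: under its centre, on the nut's axis.
- pin_head (a point): Locking pin, loose on the bench: aluminium block head 44 mm long (x) x 26 mm wide (y) x 40 mm high, and from the middle of its +x face a steel shaft 10 mm thick and 72 mm long, its last 8 mm tapered. This point is the centre of the block, 20 mm above its underside; x points along the shaft, z up. Tip 94 mm from this point. Mass about 0.2 kg.
- pin_seat (a point): Point on the middle line of the pin's shaft, 28 mm from the head's face (50 mm from the head's centre along x). It lies at the hole's centre when the head is against the nut.
- tape: Bystander: cardboard ring (tape roll) 96 mm across, 45 mm high, lying flat; origin under its centre.
- spanner: Bystander: steel open-ended spanner, 190 mm long, lying on the bench to the right of the pin and the tape.
- bottle: Bystander: white bottle 66 mm across, 170 mm high; origin under its centre.
Mind the look-alikes: they are no part of the job. There is more than one size of the part that bears pin_head; the job needs the middle-sized.

How it is judged:
By the outcome, as a careful person would: the job done as asked, in the order asked, and still so for the second after the job is handed in, with the robot touching nothing.
It also fails if it takes over 64 s, if anything falls off the work surface, if the arm or the gripper's body presses on something with over 40 N, if the wrist force passes 120 N, or if a joint passes its speed limit or range.

## Working session

There is one attempt and no reset: what is moved stays moved. The work goes in short steps, Python scripts to look and compute and a tool call to move; the robot and the scene stay as the last step left them, time stands still between calls to the robot, and variables do not carry over. Pictures are saved under pics/ and viewed, and the job is handed in when it is done.

Besides the shell and the picture viewer there is one more tool, called after "Emit:" in YAML: its name, and indented under it one key for each argument. move_arm: Moves the arm, as the interface text tells. Its arguments: {"type":"object","properties":{"motion":{"type":"array","items":{"type":"array"}}},"required":["motion"]}

```bash
ls; mkdir -p pics
cat > h.py <<'E'
from workcell import *
import numpy as np, cv2
from scipy.spatial.transform import Rotation as R
def cam(n):
    o=get_obs(); c=camera(n); c['obs']=o
    K=np.array([[c['fx'],0,c['cx']],[0,c['fy'],c['cy']],[0,0,1]]); c['K']=K
    if 'rvec' in c:
        Rm=cv2.Rodrigues(np.array(c['rvec'],float))[0]; t=np.array(c['tvec'],float).ravel()
        c['Rcw']=Rm.T; c['o']=-Rm.T@t
    else:
        M=np.array(c['mount']); Rt=R.from_quat(o['tool_rot']).as_matrix()
        c['Rcw']=Rt@M[:3,:3]; c['o']=Rt@M[:3,3]+np.array(o['eef_pos'])
    return c
def ray(c,u,v,z):
    d=c['Rcw']@np.array([(u-c['cx'])/c['fx'],(v-c['cy'])/c['fy'],1]); s=(z-c['o'][2])/d[2]
    return c['o']+s*d
def proj(c,p):
    q=c['Rcw'].T@(np.array(p)-c['o']); return c['fx']*q[0]/q[2]+c['cx'],c['fy']*q[1]/q[2]+c['cy']
def save(c,n,crop=None,s=1):
    im=c['color'][:,:,::-1]
    if crop: im=im[crop[1]:crop[3],crop[0]:crop[2]]
    cv2.imwrite('pics/'+n,cv2.resize(im,None,fx=s,fy=s,interpolation=cv2.INTER_CUBIC))
E
python3 - <<'E'
from h import *
import pickle
print(get_obs())
for n in ['scene','top','wrist']:
    c=cam(n); save(c,n+'0.png'); pickle.dump(c,open(n+'0.pkl','wb'))
    print(n,c['o'],c['fx'])
E
```

```text
pics
{'clock': 0.0, 'joint_pos': array([1.17101936e+00, 2.41391608e-01, 3.69995716e-03, 1.33518824e+00,
       1.57688321e-05, 1.57079716e+00]), 'joint_vel': array([-0.0007585 , -0.00073655, -0.00122963, -0.00100635,  0.00088146,
       -0.00013318]), 'tau': array([-7.69886101e-04, -3.72320652e+01,  2.52406454e+01,  1.70369918e-02,
        1.80935713e-04, -7.91960332e-06]), 'eef_pos': array([0.19435321, 0.45998685, 0.23041436]), 'tool_rot': array([ 1.98560349e-01,  9.80088110e-01, -1.01947471e-03, -2.14583544e-04]), 'ft_force': array([0.47374614, 0.79263782, 0.4840828 ]), 'ft_torque': array([0.00237824, 0.01199538, 0.03402319]), 'grip_width': 0.08519098411181257}
scene [1.32709587 0.28391878 1.13623393] 471.09716501555545
top [ 0.41648261 -0.01551878  1.14601881] 408.1340585618712
wrist [0.12912029 0.48714066 0.37250202] 323.6416826845249
```

View pics/scene0.png

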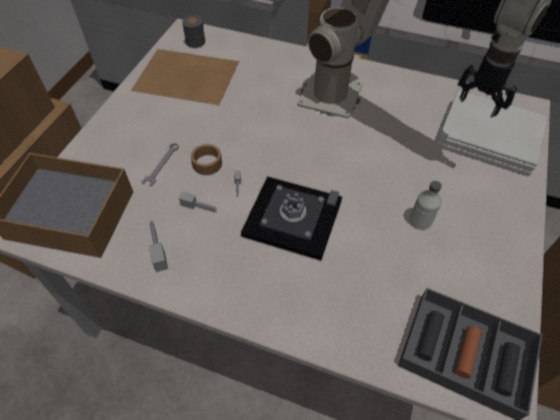

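View pics/top0.png

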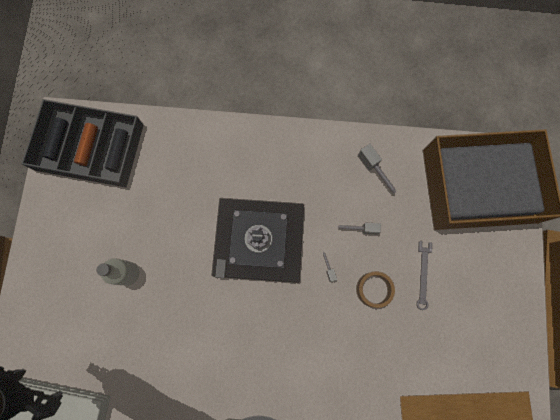

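View pics/wrist0.png

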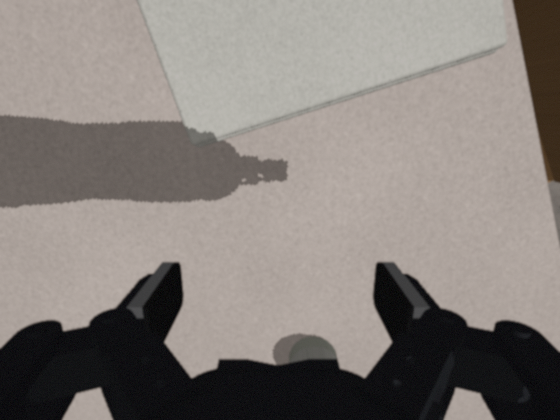

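Top view, candidates for the pin: large at (371,156), middle-sized at (372,228) and small at (332,275). Only the middle one should have a 44 mm head. The nut is at about (258,238). Next I'll measure the pins and look at close crops.

Run:
```python
from h import *
import pickle
c=pickle.load(open('top0.pkl','rb'))
save(c,'top_nut.png',(205,190,315,290),7)
save(c,'top_pin.png',(315,135,405,290),5)
print('nut c', ray(c,258,238,.092))
for p in [(371,156,393,192),(372,228,339,228),(332,275,324,253)]:
    a=ray(c,p[0],p[1],.02);b=ray(c,p[2],p[3],.02);print(a,b,np.linalg.norm(a-b))
```

```text
nut c [0.5589321  0.05093446 0.092     ]
[ 0.83568132 -0.24734515  0.02      ] [ 0.73356793 -0.31427145  0.02      ] 0.12209125104880487
[ 0.62458035 -0.25911172  0.02      ] [ 0.6165075  -0.16725145  0.02      ] 0.09221431787487706
[ 0.48500511 -0.15576386  0.02      ] [ 0.54308099 -0.13006953  0.02      ] 0.06350595979344928
```

View pics/top_nut.png

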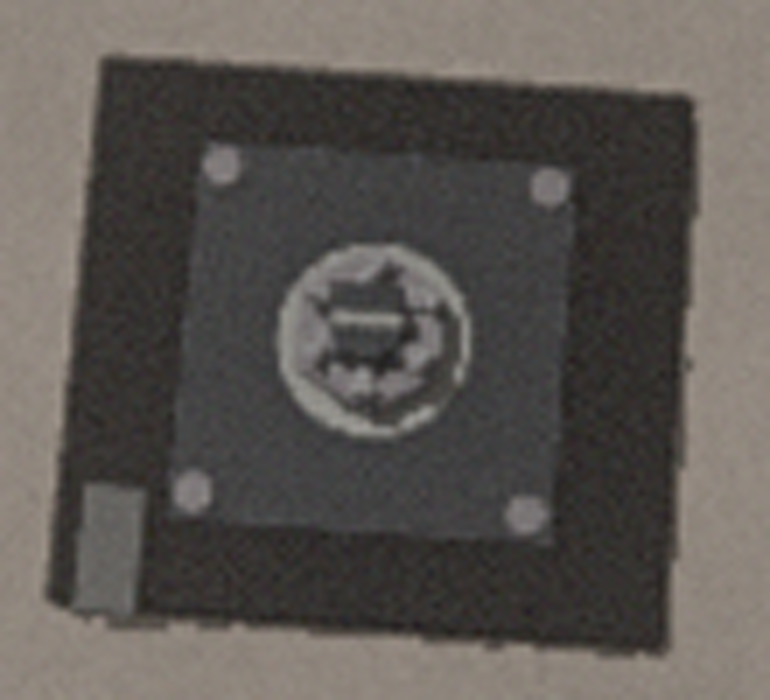

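View pics/top_pin.png

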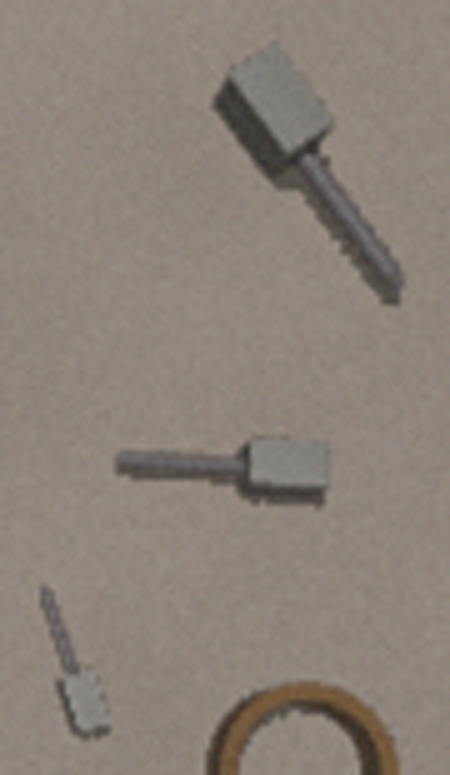

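Measured along its length, the middle pin at (372,228) is 92 mm (94 mm expected), and the others are 122 and 64 mm. The crop shows the middle pin's shaft pointing left (+y), towards the platen, so I'll take that one. Next I'll plan a wrist view of the nut.

```bash
cat >> h.py <<'E'
def plan(p,psi=None):
    "shift units of 50mm in tool axes and roll units to get TCP to p with tool y at yaw psi (tool down)"
    o=get_obs(); Rt=R.from_quat(o['tool_rot']).as_matrix()
    d=Rt.T@(np.array(p)-o['eef_pos'])/0.05
    ps=np.arctan2(Rt[1,1],Rt[0,1]); 
    r=None if psi is None else -(psi-ps)/np.radians(6)
    print('shift',d.round(3),'roll',None if r is None else round(r,3),'psi',round(ps,4),'tcp',o['eef_pos'].round(4),'j',o['joint_pos'].round(3),'clk',round(o['clock'],2))
E
python3 - <<'E'
from h import *
import workcell
print([ (k,getattr(workcell,k)) for k in dir(workcell) if 'pinch' in k.lower() or k.isupper()])
c=cam('wrist'); M=np.array(c['mount']); print(M.round(3))
print('center ray floor in tool: per 1m', M[:3,2])
plan([.59,.051,.27],1.6)
E
```

```text
[('pinch_z', 0.0187)]
[[-0.001 -0.96  -0.281  0.071]
 [ 1.    -0.002  0.001 -0.001]
 [-0.001 -0.281  0.96  -0.142]
 [ 0.     0.     0.     1.   ]]
center ray floor in tool: per 1m [-2.81214347e-01  7.15338681e-04  9.59644715e-01]
shift [-10.473  -4.461  -0.78 ] roll -4.097 psi 1.171 tcp [0.1945 0.4602 0.2307] j [1.171 0.241 0.004 1.335 0.    1.571] clk 0.2
```

Emit:
move_arm:
  motion:
    - [85,[-1,-0.5,-0.1],-0.4]
    - [85,[-2,-1.0,-0.2],-0.8]
    - [85,[-3,-1.5,-0.3],-1.2]
    - [85,[-4,-2.0,-0.4],-1.6]
    - [85,[-5,-2.5,-0.5],-2.0]
    - [85,[-6,-3,-0.6],-2.4]
    - [85,[-7,-3.5,-0.7],-2.8]
    - [85,[-8,-4.1,-0.8],-3.3]
    - [85,[-8.8,-4.5,-0.8],-3.7]
    - [85,[-9.4,-4.9,-0.8],-4.1]

```text
clock: 1.2
eef_pos: [0.5143, 0.0757, 0.2707]
tool_rot: [-0.016, 1.0, 0.0, 0.0]
ft_force: [0.9, 0.8, -0.8]
grip_width: 0.0853
```

Run:
```python
from h import *
import pickle
c=cam('wrist');plan([.535,.051,.27],1.6); save(c,'w1.png'); pickle.dump(c,open('w1.pkl','wb'))
```

```text
shift [-0.322 -0.378  0.005] roll -0.039 psi 1.5959 tcp [0.5184 0.0695 0.2701] j [ 0.136  0.272  0.147  1.443 -0.005  0.111] clk 1.25
```

View pics/w1.png

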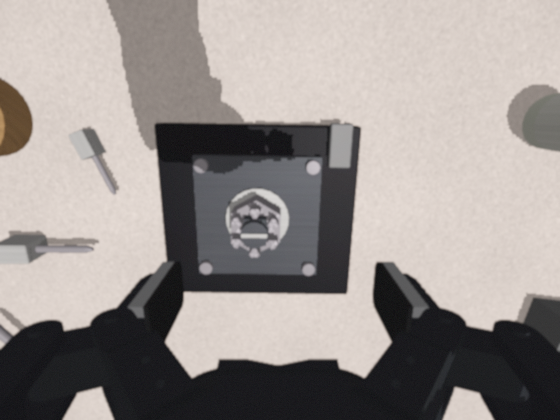

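The nut is at (257,220), with the bright line across the stud near horizontal. I'll go closer.

Emit:
move_arm:
  motion:
    - [85,[-0.2,-0.3,0.2],0]
    - [85,[-0.4,-0.4,0.6],0]
    - [85,[-0.6,-0.4,1.0],0]
    - [85,[-0.8,-0.4,1.4],0]
    - [85,[-0.8,-0.4,1.6],0]
    - [85,[-0.8,-0.4,1.6],0]
    - [85,[-0.8,-0.4,1.6],0]
    - [85,[-0.8,-0.4,1.6],0]
    - [85,[-0.8,-0.4,1.6],0]
    - [85,[-0.8,-0.4,1.6],0]

```text
clock: 2.25
eef_pos: [0.554, 0.0588, 0.1914]
tool_rot: [-0.015, 1.0, 0.0, 0.001]
ft_force: [0.1, -0.2, -0.1]
grip_width: 0.0846
```

Run:
```python
from h import *
import pickle
c=cam('wrist');plan([.559,.051,.19],1.6); pickle.dump(c,open('w2.pkl','wb'))
u,v=proj(c,[.559,.051,.092]);print(u,v);u,v=int(u),int(v)
save(c,'w2.png',(u-90,v-75,u+90,v+75),4); print(u-90,v-75)
```

```text
shift [-0.096 -0.159  0.025] roll 0.004 psi 1.6005 tcp [0.5539 0.0588 0.1912] j [ 0.106  0.372  0.082  1.28  -0.     0.076] clk 2.3
268.62094924853045 213.78485969540998
178 138
```

View pics/w2.png

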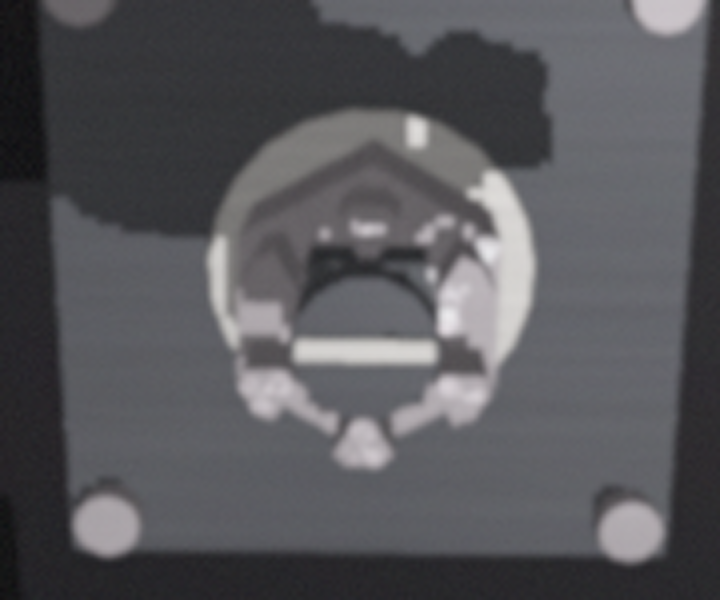

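The crop shows the bright line from (292,351) to (437,351). A hexagon corner points straight up at (375,140), so one slot pair is already roughly parallel to the hole, and the total turn will be about 60° or 120°. Next I'll get the numbers.

Run:
```python
from h import *
import pickle
c=pickle.load(open('w2.pkl','rb'))
g=cv2.cvtColor(c['color'],cv2.COLOR_RGB2GRAY)
P=lambda x,y,z: ray(c,178+(x+.5)/4-.5,138+(y+.5)/4-.5,z)
roi=g[138+78:138+98,178+70:178+112]; m=(roi>150).astype(np.uint8)
n,l,s,ce=cv2.connectedComponentsWithStats(m); print(s,ce)
i=[k for k in range(1,n) if s[k,2]>25][0]
ys,xs=np.nonzero(l==i); pts=np.array([ray(c,x+248,y+216,.098)[:2] for x,y in zip(xs,ys)])
mu=pts.mean(0); w,v=np.linalg.eigh(np.cov((pts-mu).T)); d=v[:,1]*np.sign(v[1,1])
print('line centre',mu,'angle',np.degrees(np.arctan2(d[1],d[0])),np.sqrt(12*w))
for q in [(375,140),(247,213),(492,215)]:
    p=P(*q,.074)[:2]-mu; print('corner',np.linalg.norm(p),np.degrees(np.arctan2(p[1],p[0])))
print('washer c', (P(208,265,.044)+P(535,265,.044))/2, P(375,107,.044))
for q in [(268,352),(460,352)]:
    p=P(*q,.074)[:2]-mu; print('slot',np.linalg.norm(p),np.degrees(np.arctan2(p[1],p[0])))
plan([mu[0],mu[1],.047])
```

```text
[[  0   0  42  20 572]
 [ 39   0   3   6  17]
 [  0   3   2   4   7]
 [  3   7  36   6 211]
 [  0  15   6   5  19]
 [ 37  16   5   4  14]] [[20.23251748  9.30244755]
 [40.05882353  2.35294118]
 [ 0.42857143  4.71428571]
 [20.74407583  9.492891  ]
 [ 1.68421053 17.52631579]
 [39.57142857 17.85714286]]
line centre [0.56655894 0.05140387] angle 91.286465108416 [0.00478921 0.02719   ]
corner 0.03685960268172319 178.80863201022723
corner 0.032773328810917976 -129.7456742821076
corner 0.03340128846978332 131.0631181215602
washer c [0.56446359 0.05162013 0.044     ] [0.52766539 0.05159286 0.044     ]
slot 0.02285200351370284 -66.17981794971332
slot 0.02142283508652452 67.79724331346935
shift [-0.244 -0.155  2.885] roll None psi 1.6005 tcp [0.5539 0.0588 0.1912] j [ 0.106  0.372  0.082  1.28  -0.     0.076] clk 2.3
```

Emit:
move_arm:
  motion:
    - [85,[-0.1,-0.1,0.2],0]
    - [85,[-0.2,-0.15,0.6],0]
    - [85,[-0.2,-0.15,1.1],0]
    - [85,[-0.2,-0.15,1.6],0]
    - [85,[-0.2,-0.15,2.1],0]
    - [85,[-0.2,-0.15,2.5],0]
    - [85,[-0.2,-0.15,2.75],0]
    - [85,[-0.2,-0.15,2.86],0]
    - [85,[-0.2,-0.15,2.86],0]
    - [85,[-0.2,-0.15,2.86],0]

```text
clock: 3.3
eef_pos: [0.5648, 0.0515, 0.0483]
tool_rot: [-0.015, 1.0, 0.0, 0.001]
ft_force: [-0.1, 0.5, 0.2]
grip_width: 0.0846
```

Run:
```python
from h import *
import pickle
c=cam('wrist');plan([.564,.0514,.048]); o=c['obs'];print(o['ft_force'].round(2),o['ft_torque'].round(3)); pickle.dump(c,open('w3.pkl','wb'))
save(c,'w3.png')
s=cam('top');save(s,'t3.png',(205,190,315,290),7)
```

```text
shift [ 0.02  -0.003  0.012] roll None psi 1.6004 tcp [0.565  0.0516 0.0486] j [ 0.091  0.51  -0.099  0.959 -0.     0.061] clk 3.35
[-0.13  0.49  0.18] [0.003 0.009 0.066]
```

View pics/w3.png

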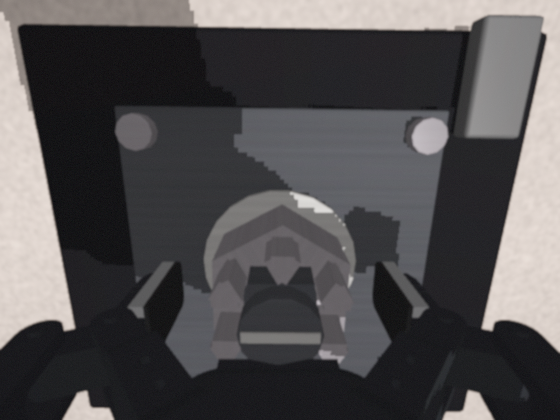

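The nut is centred between the open fingers, and the line runs from (241,338) to (321,338). I'll re-measure from this near view and then close.

Run:
```python
from h import *
import pickle
c=pickle.load(open('w3.pkl','rb'))
g=cv2.cvtColor(c['color'],cv2.COLOR_RGB2GRAY)
roi=g[328:350,236:328]; m=(roi>125).astype(np.uint8)
n,l,s,ce=cv2.connectedComponentsWithStats(m); i=1+np.argmax(s[1:,2]); print(s[i])
ys,xs=np.nonzero(l==i); pts=np.array([ray(c,x+236,y+328,.098)[:2] for x,y in zip(xs,ys)])
mu=pts.mean(0); w,v=np.linalg.eigh(np.cov((pts-mu).T)); d=v[:,1]*np.sign(v[1,1])
print('line centre',mu,'angle',np.degrees(np.arctan2(d[1],d[0])),np.sqrt(12*w))
for q in [(282,206)]:
    p=ray(c,*q,.074)[:2]; print('corner',p,p-mu)
```

```text
[ 9 10  1  1  1]
line centre [0.5667539  0.03953705] angle nan [nan nan]
corner [0.52707481 0.0510738 ] [-0.0396791   0.01153675]<stdin>:8: RuntimeWarning: Degrees of freedom <= 0 for slice
  c *= np.true_divide(1, fact)
  c *= np.true_divide(1, fact)
```

Emit:
move_arm:
  motion:
    - [75,[0,0,0],0]
    - [65,[0,0,0],0]
    - [55,[0,0,0],0]
    - [45,[0,0,0],0]
    - [45,[0,0,0],0]
    - [45,[0,0,0],0]
    - [45,[0,0,0],0]
    - [45,[0,0,0],0]
    - [45,[0,0,0],0]
    - [45,[0,0,0],0]

```text
clock: 4.4
eef_pos: [0.5643, 0.0523, 0.0485]
tool_rot: [-0.015, 1.0, 0.001, 0.001]
ft_force: [-1.7, 2.3, 5.4]
grip_width: 0.0543
```

Run:
```python
from h import *
plan([.564,.0514,.048]); o=get_obs();print(o['ft_force'].round(2),o['ft_torque'].round(3),o['grip_width'])
```

```text
shift [ 0.007 -0.018  0.01 ] roll None psi 1.6007 tcp [0.5643 0.0523 0.0485] j [ 0.092  0.51  -0.1    0.959  0.002  0.062] clk 4.4
[-1.69  2.28  5.38] [ 0.542  0.352 -0.089] 0.054305870574735016
```

Run:
```python
from h import *
import pickle
c=pickle.load(open('w3.pkl','rb'))
g=cv2.cvtColor(c['color'],cv2.COLOR_RGB2GRAY)
roi=g[326:350,243:320].astype(int)
print(roi[:,::12])
for dz in (0,):
  pts=[]
  for x in range(roi.shape[1]):
    col=roi[:,x]-np.median(roi[:,x]); w=np.where(col>max(col)*.5,col,0); 
    pts.append(ray(c,x+243,326+(w*np.arange(len(w))).sum()/w.sum(),.098)[:2])
  pts=np.array(pts); vx,vy,x0,y0=cv2.fitLine(pts.astype(np.float32),cv2.DIST_HUBER,0,1e-5,1e-5).ravel()
  print(np.degrees(np.arctan2(vy,vx))%180,pts.mean(0))
```

```text
[[ 53  53  54  52  55  55  52]
 [ 52  52  53  53  53  53  54]
 [ 53  53  53  53  54  51  55]
 [ 52  50  53  55  52  53  52]
 [ 54  57  55  53  55  54  53]
 [ 71  68  69  63  63  62  60]
 [ 94  90  92  86  85  81  80]
 [112 110 109 107 107 103 102]
 [120 119 119 118 118 117 114]
 [122 123 123 122 121 121 119]
 [123 123 122 124 122 122 123]
 [124 125 124 124 124 122 122]
 [124 124 125 125 122 123 123]
 [124 124 124 123 122 122 123]
 [124 122 123 123 122 122 122]
 [121 123 122 121 123 123 122]
 [110 116 117 117 118 119 117]
 [ 87  94  95 100 100 104 105]
 [ 64  69  69  73  74  80  81]
 [ 55  54  53  56  58  58  58]
 [ 54  51  53  54  52  52  53]
 [ 54  53  53  54  54  53  54]
 [ 54  54  55  56  55  54  54]
 [ 55  56  56  53  56  55  53]]
91.09037 [0.56633879 0.05165781]
```

Emit:
move_arm:
  motion:
    - [45,[0,0,0],0.4]
    - [45,[0,0,0],0.8]
    - [45,[0,0,0],1.2]
    - [45,[0,0,0],1.6]
    - [45,[0,0,0],2]
    - [45,[0,0,0],2.4]
    - [45,[0,0,0],2.8]
    - [45,[0,0,0],3.2]
    - [45,[0,0,0],3.6]
    - [45,[0,0,0],4]

```text
clock: 5.4
eef_pos: [0.5644, 0.053, 0.0485]
tool_rot: [0.194, 0.981, 0.001, 0.0]
ft_force: [-1.5, 4.1, 3.9]
grip_width: 0.0539
```

Run:
```python
from h import *
plan([.564,.0514,.048]); o=get_obs();print(o['ft_force'].round(2),o['ft_torque'].round(3),o['grip_width'],o['tau'][5])
```

```text
shift [-0.004 -0.032  0.01 ] roll None psi 1.1812 tcp [0.5644 0.053  0.0485] j [ 0.092  0.51  -0.1    0.959  0.003  0.482] clk 5.4
[-1.48  4.09  3.86] [0.79  0.26  0.139] 0.05385771560834675 -0.2114453399553895
```

Hole angle is 91.2°. The turning torque is about 0.14 N m, so the nut is still loose. I'll carry on.

Emit:
move_arm:
  motion:
    - [45,[0,0,0],0.3]
    - [45,[0,0,0],0.6]
    - [45,[0,0,0],0.9]
    - [45,[0,0,0],1.2]
    - [45,[0,0,0],1.5]
    - [45,[0,0,0],1.8]
    - [45,[0,0,0],2.1]
    - [45,[0,0,0],2.4]
    - [45,[0,0,0],2.7]
    - [45,[0,0,0],3]

```text
clock: 6.4
eef_pos: [0.5647, 0.0534, 0.0485]
tool_rot: [0.344, 0.939, 0.002, 0.0]
ft_force: [-0.3, 5.3, 4.6]
grip_width: 0.054
```

Run:
```python
from h import *
plan([.564,.0514,.048]); o=get_obs();print(o['ft_force'].round(2),o['ft_torque'].round(3),o['grip_width'],o['tau'][5])
```

```text
shift [-0.015 -0.04   0.01 ] roll None psi 0.8678 tcp [0.5647 0.0534 0.0485] j [ 0.093  0.51  -0.1    0.958  0.003  0.795] clk 6.4
[-0.32  5.29  4.59] [0.981 0.145 0.142] 0.0539677122720909 -0.12662485241889954
```

Emit:
move_arm:
  motion:
    - [45,[0,0,0],0.1]
    - [45,[0,0,0],0.2]
    - [45,[0,0,0],0.3]
    - [45,[0,0,0],0.4]
    - [45,[0,0,0],0.5]
    - [45,[0,0,0],0.6]
    - [45,[0,0,0],0.7]
    - [45,[0,0,0],0.8]
    - [45,[0,0,0],0.9]
    - [45,[0,0,0],1]

```text
clock: 7.4
eef_pos: [0.5649, 0.0535, 0.0485]
tool_rot: [0.392, 0.92, 0.002, 0.0]
ft_force: [0.1, 5.2, 5.1]
grip_width: 0.0542
```

Run:
```python
from h import *
plan([.564,.0514,.048]); o=get_obs();print(o['ft_force'].round(2),o['ft_torque'].round(3),o['grip_width'],o['tau'][5])
```

```text
shift [-0.018 -0.042  0.011] roll None psi 0.7642 tcp [0.5649 0.0535 0.0485] j [ 0.093  0.51  -0.1    0.958  0.004  0.899] clk 7.4
[0.15 5.23 5.11] [1.122 0.096 0.148] 0.05422931341499128 0.04194008535705507
```

Still loose at 0.84 rad. The first alignment past tight is therefore the 120° one, with the tool at ψ = −28.8°. I'll continue and watch for the torque jump.

Emit:
move_arm:
  motion:
    - [45,[0,0,0],0.5]
    - [45,[0,0,0],1]
    - [45,[0,0,0],1.5]
    - [45,[0,0,0],2]
    - [45,[0,0,0],2.5]
    - [45,[0,0,0],3]
    - [45,[0,0,0],3.5]
    - [45,[0,0,0],4]
    - [45,[0,0,0],4.5]
    - [45,[0,0,0],5]

```text
clock: 8.4
eef_pos: [0.5657, 0.0539, 0.0486]
tool_rot: [0.618, 0.786, 0.003, 0.0]
ft_force: [1.4, 7.0, 2.2]
grip_width: 0.0542
```

Run:
```python
from h import *
plan([.564,.0514,.048]); o=get_obs();print(o['ft_force'].round(2),o['ft_torque'].round(3),o['grip_width'],o['tau'][5])
```

```text
shift [-0.04  -0.044  0.011] roll None psi 0.2391 tcp [0.5657 0.0539 0.0486] j [ 0.093  0.511 -0.099  0.957  0.004  1.424] clk 8.4
[1.4  6.97 2.22] [ 1.344 -0.281  0.117] 0.054187219979414905 -0.2955086622387171
```

Emit:
move_arm:
  motion:
    - [45,[0,0,0],0.3]
    - [45,[0,0,0],0.6]
    - [45,[0,0,0],0.9]
    - [45,[0,0,0],1.2]
    - [45,[0,0,0],1.5]
    - [45,[0,0,0],1.8]
    - [45,[0,0,0],2.1]
    - [45,[0,0,0],2.4]
    - [45,[0,0,0],2.7]
    - [45,[0,0,0],3]

```text
clock: 9.4
eef_pos: [0.5662, 0.0539, 0.0486]
tool_rot: [0.732, 0.681, 0.003, 0.0]
ft_force: [1.9, 6.5, 1.8]
grip_width: 0.0537
```

Run:
```python
from h import *
plan([.564,.0514,.048],-.5027); o=get_obs();print(o['ft_force'].round(2),o['ft_torque'].round(3),o['grip_width'],o['tau'][5])
```

```text
shift [-0.053 -0.04   0.011] roll 4.104 psi -0.0729 tcp [0.5662 0.0539 0.0486] j [ 0.093  0.511 -0.099  0.956  0.004  1.737] clk 9.4
[1.95 6.45 1.79] [ 1.292 -0.503  0.563] 0.053713226072140706 0.3014192171394825
```

The torque jumped to 0.56 N m, so the nut is now tight and dragging the washer. 4.1 units remain; I'll go 4.0 and look.

Emit:
move_arm:
  motion:
    - [45,[0,0,0],0.5]
    - [45,[0,0,0],1]
    - [45,[0,0,0],1.5]
    - [45,[0,0,0],2]
    - [45,[0,0,0],2.5]
    - [45,[0,0,0],3]
    - [45,[0,0,0],3.4]
    - [45,[0,0,0],3.7]
    - [45,[0,0,0],3.9]
    - [45,[0,0,0],4]

```text
clock: 10.4
eef_pos: [0.5668, 0.0537, 0.0486]
tool_rot: [0.858, 0.514, 0.003, -0.0]
ft_force: [4.0, 6.5, 0.0]
grip_width: 0.0542
```

Run:
```python
from h import *
plan([.564,.0514,.048],-.5027); o=get_obs();print(o['ft_force'].round(2),o['ft_torque'].round(3),o['grip_width'],o['tau'][5])
c=cam('wrist');save(c,'w4.png')
c=cam('top');save(c,'t4.png',(205,190,315,290),7)
```

```text
shift [-0.068 -0.028  0.012] roll 0.109 psi -0.4913 tcp [0.5668 0.0537 0.0486] j [ 0.093  0.511 -0.098  0.955  0.003  2.155] clk 10.4
[4.03 6.48 0.04] [ 1.173 -0.784  0.551] 0.05416738680466394 0.5086346715688705
```

View pics/w4.png

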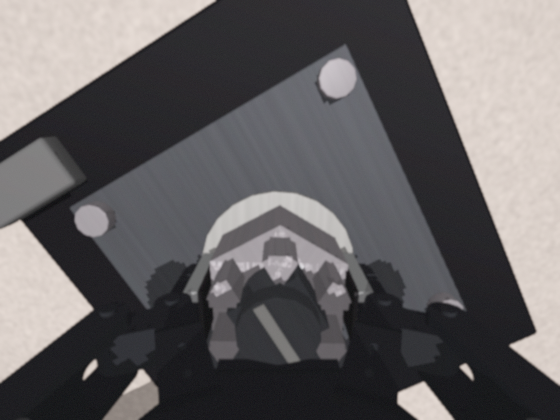

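The nut is held in the fingers and the line runs from (253,307) to (298,362). I'll do the last 0.1 unit, then open.

Emit:
move_arm:
  motion:
    - [45,[0,0,0],0.1]
    - [45,[0,0,0],0.1]
    - [45,[0,0,0],0.1]
    - [60,[0,0,0],0.1]
    - [75,[0,0,0],0.1]
    - [85,[0,0,0],0.1]
    - [85,[0,0,0],0.1]
    - [85,[0,0,-0.2],0.1]
    - [85,[0,0,-0.6],0.1]
    - [85,[0,0,-1],0.1]

```text
clock: 11.5
eef_pos: [0.5636, 0.0513, 0.0983]
tool_rot: [0.861, 0.508, -0.0, -0.0]
ft_force: [0.3, 0.9, 0.1]
grip_width: 0.0851
```

Emit:
move_arm:
  motion:
    - [85,[0,0,-0.5],0]
    - [85,[0,0,-1],-1]
    - [85,[0,0,-1.5],-2]
    - [85,[0,0,-1.9],-3]
    - [85,[0,0,-1.9],-4]
    - [85,[0,0,-1.9],-5]
    - [85,[0,0,-1.9],-5]
    - [85,[0,0,-1.9],-5]
    - [85,[0,0,-1.9],-5]
    - [85,[0,0,-1.9],-5]

```text
clock: 12.5
eef_pos: [0.5638, 0.0515, 0.1924]
tool_rot: [0.701, 0.714, -0.0, -0.0]
ft_force: [-0.9, -0.7, 0.9]
grip_width: 0.0849
```

Run:
```python
from h import *
import pickle
c=cam('wrist');plan([.5662,.052,.19],0); pickle.dump(c,open('w5.pkl','wb'))
u,v=proj(c,[.5662,.052,.092]);u,v=int(u),int(v)
save(c,'w5.png',(u-80,v-70,u+80,v+70),5); print(u-80,v-70)
c=cam('top');save(c,'t5.png',(235,215,285,260),12); pickle.dump(c,open('t5.pkl','wb'))
```

```text
shift [0.01  0.046 0.047] roll 0.176 psi 0.0184 tcp [0.5639 0.0515 0.1924] j [ 0.091  0.39   0.113  1.293 -0.     1.643] clk 12.55
200 137
```

View pics/w5.png

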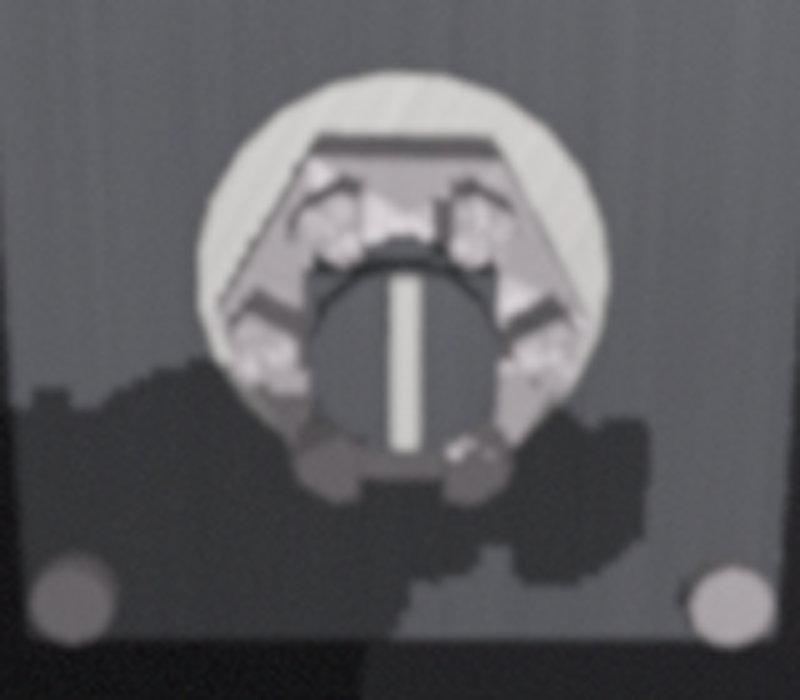

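View pics/t5.png

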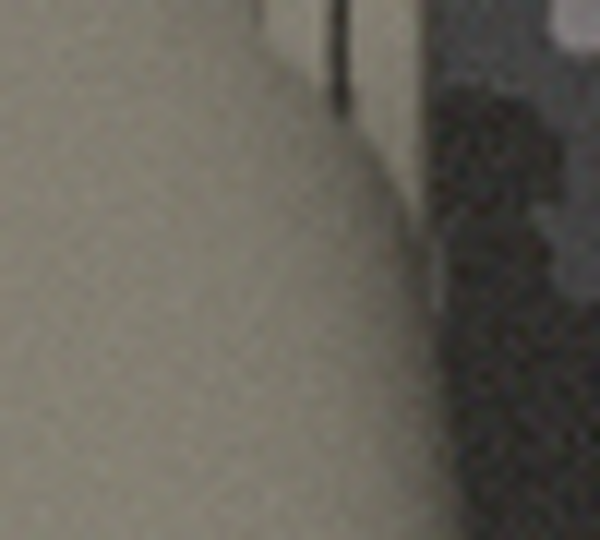

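The crown slots at the top and bottom of the crop (centres x≈399 and 400) straddle the bright line at x≈405, and the hexagon's top edge is square to it. The slot is aligned with the hole. Next is the pin.

Emit:
move_arm:
  motion:
    - [85,[-0.6,0.1,0],0]
    - [85,[-1.4,0.3,0],0]
    - [85,[-2.2,0.5,0],0]
    - [85,[-3,0.7,0],0]
    - [85,[-3.8,0.9,0],0]
    - [85,[-4.5,1.1,0],0]
    - [85,[-5,1.2,0],0]
    - [85,[-5.2,1.2,0],0]
    - [85,[-5.2,1.2,0],0]
    - [85,[-5.2,1.2,0],0]

```text
clock: 13.6
eef_pos: [0.6286, -0.2062, 0.1923]
tool_rot: [0.7, 0.714, 0.0, -0.001]
ft_force: [1.3, -0.1, 0.2]
grip_width: 0.0848
```

Run:
```python
from h import *
import pickle
c=cam('wrist');plan([.62,-.26,.19],0.08); pickle.dump(c,open('w6.pkl','wb'))
save(c,'w6.png')
c=cam('top');save(c,'t6.png',(205,190,315,290),7); pickle.dump(c,open('t6.pkl','wb'))
```

```text
shift [-1.08  -0.197  0.051] roll -0.569 psi 0.0204 tcp [ 0.6287 -0.2058  0.1926] j [-3.170e-01  5.890e-01  4.310e-01  1.414e+00  1.000e-03  1.234e+00] clk 13.65
```

View pics/w6.png

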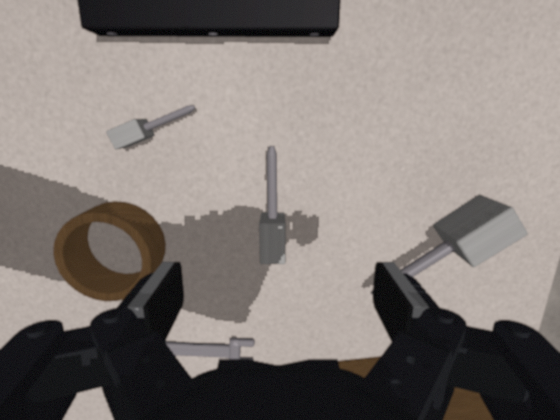

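View pics/t6.png

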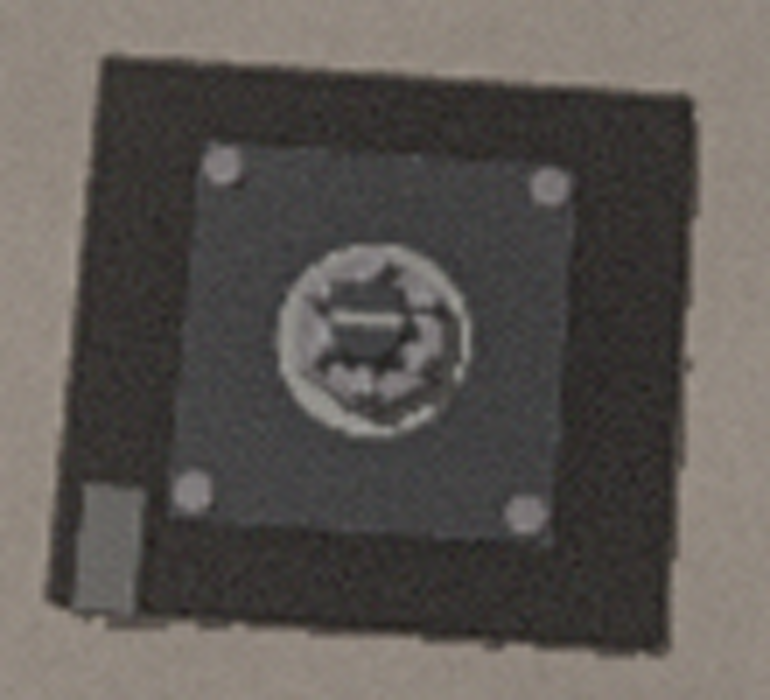

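Wrist view: the middle pin's tip is at (271,148) and its head at about (273,238), in line with the image's vertical. The large pin is at (480,230), the small one at (127,133), and the tape is clear on the left. I'll take a close crop to measure.

Run:
```python
from h import *
import pickle
c=pickle.load(open('w6.pkl','rb')); save(c,'w6c.png',(225,135,325,275),5)
```

```text
(no output)
```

View pics/w6c.png

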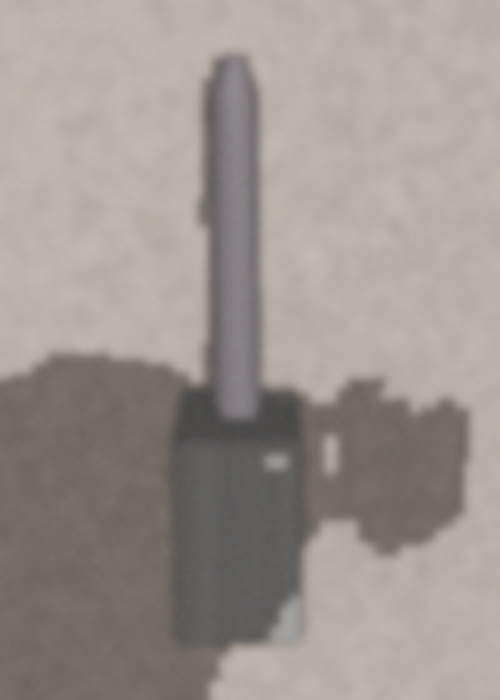

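Run:
```python
from h import *
import pickle
c=pickle.load(open('w6.pkl','rb'))
P=lambda x,y,z: ray(c,225+(x+.5)/5-.5,135+(y+.5)/5-.5,z)
f=[P(173,440,.04),P(304,440,.04),P(173,643,.04),P(303,643,.04)]
ctr=sum(f)/4; print('head',ctr,np.linalg.norm(f[0]-f[1]),np.linalg.norm(f[0]-f[2]))
d=(f[0]+f[1]-f[2]-f[3])[:2];print('ang',np.degrees(np.arctan2(d[1],d[0])))
t=P(234,57,.02);b=P(238,415,.02); d=(t-b)[:2];print('tip',t,'base',b,np.linalg.norm(d),np.degrees(np.arctan2(d[1],d[0])))
d=(t-ctr)[:2];print(np.linalg.norm(d),np.degrees(np.arctan2(d[1],d[0])))
plan([ctr[0],ctr[1],.01],0.015)
```

```text
head [ 0.62454742 -0.25762112  0.04      ] 0.02515119084098983 0.04271768934852343
ang 90.63640623576384
tip [ 0.62217309 -0.16563542  0.02      ] base [ 0.62390232 -0.23770261  0.02      ] 0.07208793057121353 91.3745316390612
0.09201633684696102 91.47858577774126
shift [-1.04  -0.107  3.654] roll 0.056 psi 0.0209 tcp [ 0.6288 -0.2056  0.1927] j [-0.316  0.589  0.431  1.414  0.     1.234] clk 13.7
```

Emit:
move_arm:
  motion:
    - [70,[-0.4,0,0],0]
    - [60,[-0.8,-0.1,0.2],0]
    - [60,[-1.04,-0.11,0.8],0]
    - [60,[-1.04,-0.11,1.4],0]
    - [60,[-1.04,-0.11,2.0],0]
    - [60,[-1.04,-0.11,2.6],0]
    - [60,[-1.04,-0.11,3.1],0]
    - [60,[-1.04,-0.11,3.4],0]
    - [60,[-1.04,-0.11,3.6],0]
    - [60,[-1.04,-0.11,3.65],0]

```text
clock: 14.7
eef_pos: [0.6242, -0.2592, 0.0093]
tool_rot: [0.7, 0.714, -0.0, -0.0]
ft_force: [0.6, -0.1, 1.5]
grip_width: 0.0599
```

Run:
```python
from h import *
plan([.6245,-.2576,.01],0.021); o=get_obs();print(o['ft_force'].round(2),o['ft_torque'].round(3),o['grip_width'])
save(cam('wrist'),'w7.png')
```

```text
shift [ 0.032  0.007 -0.015] roll -0.015 psi 0.0194 tcp [ 0.6242 -0.2592  0.0093] j [-0.394  0.743  0.217  1.045 -0.     1.158] clk 14.7
[ 0.58 -0.12  1.45] [ 0.057 -0.021  0.063] 0.05993363689716772
```

View pics/w7.png

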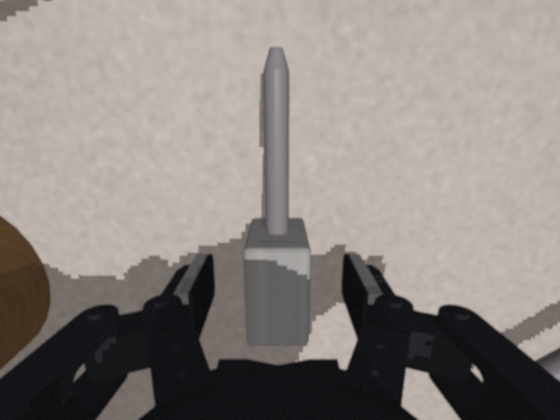

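The head at (278,285) is centred between the fingers, with the shaft straight ahead to (276,48). Closing.

Emit:
move_arm:
  motion:
    - [50,[0,0,0],0]
    - [40,[0,0,0],0]
    - [30,[0,0,0],0]
    - [20,[0,0,0],0]
    - [15,[0,0,0],0]
    - [15,[0,0,0],0]
    - [15,[0,0,0],0]
    - [15,[0,0,0],0]
    - [15,[0,0,0],0]
    - [15,[0,0,0],0]

```text
clock: 15.75
eef_pos: [0.6252, -0.2598, 0.0113]
tool_rot: [0.7, 0.714, 0.0, 0.001]
ft_force: [-1.5, 0.3, 6.8]
grip_width: 0.0251
```

Run:
```python
from h import *
plan([.568,-.11,.0093+.062],0.021); o=get_obs();print(o['ft_force'].round(2),o['ft_torque'].round(3),o['grip_width'])
import pickle
c=cam('wrist');save(c,'w8.png');pickle.dump(c,open('w8.pkl','wb'))
```

```text
shift [ 3.016 -1.083 -1.205] roll -0.019 psi 0.0191 tcp [ 0.6252 -0.2598  0.0113] j [-0.394  0.741  0.218  1.046 -0.     1.158] clk 15.75
[-1.45  0.29  6.79] [0.047 0.19  0.03 ] 0.025148537731532743
```

View pics/w8.png

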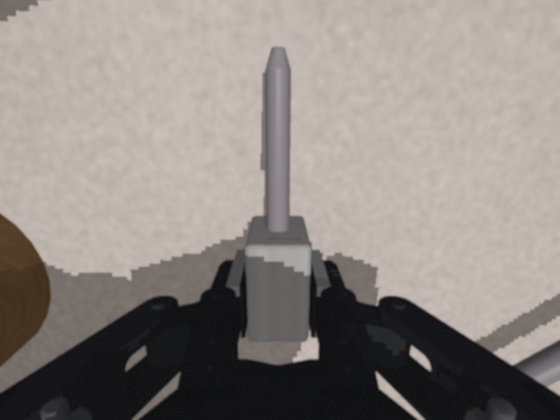

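Gripped at 25 mm. The tool was pushed up 2 mm while closing, so I'll lift, carry to a staging point short of the nut, and measure the pin there.

Emit:
move_arm:
  motion:
    - [15,[0,0,-0.4],0]
    - [15,[0,0,-0.9],0]
    - [15,[0.3,0,-1.4],0]
    - [15,[0.8,-0.2,-1.6],0]
    - [15,[1.4,-0.4,-1.6],0]
    - [15,[2,-0.6,-1.6],0]
    - [15,[2.6,-0.8,-1.6],0]
    - [15,[3,-1,-1.6],0]
    - [15,[3.2,-1.04,-1.6],0]
    - [15,[3.2,-1.04,-1.6],0]

```text
clock: 16.8
eef_pos: [0.5689, -0.0993, 0.0895]
tool_rot: [0.7, 0.715, -0.0, -0.0]
ft_force: [-0.6, 0.3, -2.0]
grip_width: 0.0251
```

Run:
```python
from h import *
plan([.5694,-.10,.0733],0.021); o=get_obs();print(o['ft_force'].round(2),o['ft_torque'].round(3),o['grip_width'])
import pickle
for n in ['wrist','scene','top']:
  c=cam(n);save(c,n+'9.png');pickle.dump(c,open(n+'9.pkl','wb'))
  u,v=map(int,proj(c,[.567,-.03,.09])); print(n,u,v)
  if n!='wrist': save(c,n+'9c.png',(u-45,v-40,u+45,v+40),8)
```

```text
shift [-0.015  0.01   0.325] roll 0.001 psi 0.0211 tcp [ 0.5689 -0.0993  0.0895] j [-0.173  0.488 -0.016  1.068  0.     1.377] clk 16.8
[-0.64  0.34 -2.03] [-0.08  -0.028 -0.085] 0.025103651142723615
wrist 275 116
scene 265 192
top 289 237
```

View pics/wrist9.png

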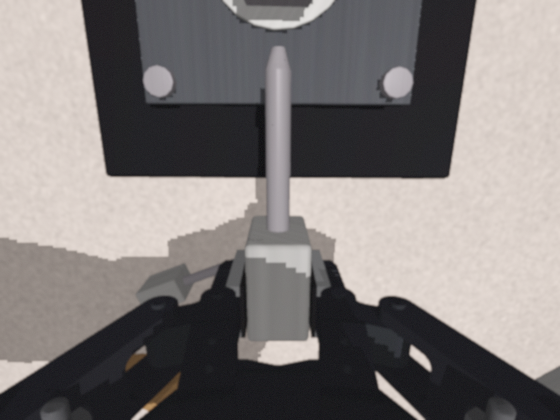

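View pics/scene9c.png

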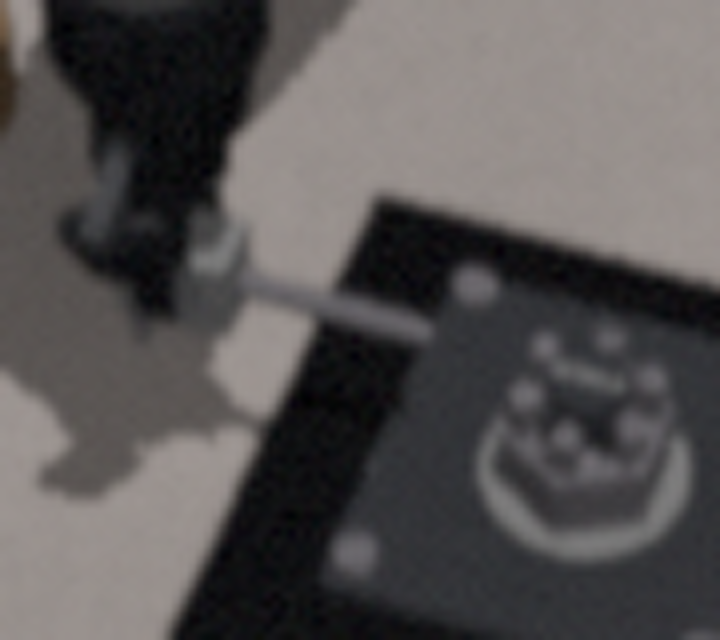

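View pics/top9c.png

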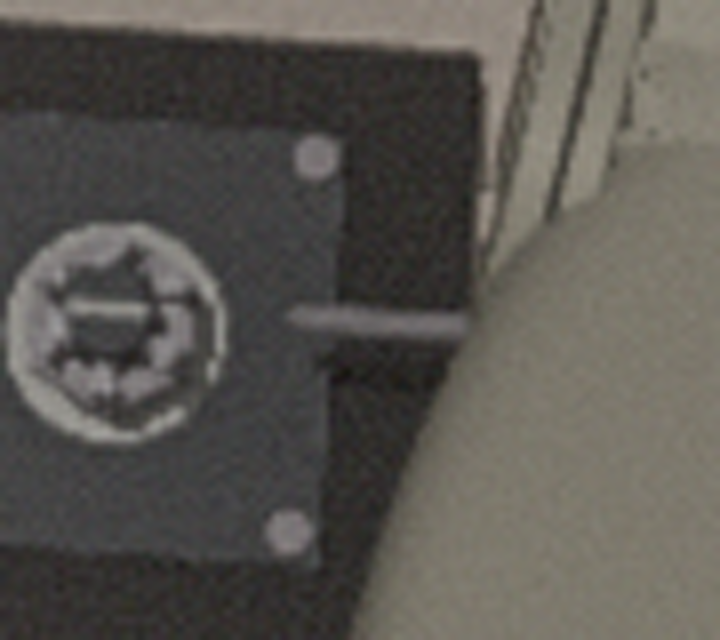

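Wrist view: the pin looks exactly as it did before lifting (tip at (278,48)), so it did not slip. The scene crop has the tip at (437,335) and the top crop at (287,315). I'll triangulate.

Run:
```python
from h import *
import pickle
C={n:pickle.load(open(n+'9.pkl','rb')) for n in ['wrist','scene','top']}
T={'wrist':(278,48),'scene':(220+437.5/8-.5,152+335.5/8-.5),'top':(244+287.5/8-.5,197+315.5/8-.5)}
def tri(names):
    A=np.zeros((3,3));b=np.zeros(3)
    for n in names:
        c=C[n];u,v=T[n];d=c['Rcw']@np.array([(u-c['cx'])/c['fx'],(v-c['cy'])/c['fy'],1]);d/=np.linalg.norm(d)
        Q=np.eye(3)-np.outer(d,d);A+=Q;b+=Q@c['o']
    return np.linalg.solve(A,b)
tcp=C['wrist']['obs']['eef_pos'];print(tcp)
for s in (['wrist','scene'],['wrist','top'],['scene','top'],['wrist','scene','top']): print(s,tri(s),tri(s)-tcp)
# shaft axis lateral in wrist view : base (278,229), tip; at z axis = tcp+.0087
z=tcp[2]+.0087
for q in [(278,48),(278,228)]: print(ray(C['wrist'],*q,z)-tcp)
# w8: bench
c=pickle.load(open('w8.pkl','rb'));t=c['obs']['eef_pos']
print('w8',ray(c,278,48,.02)-t,ray(c,278,228,.02)-t)
# scene: refer stud line centre vs known (cal check): 
c=C['scene'];print('scene line', ray(c,220+588/8-.5,152+377/8-.5,.098)); c=C['top'];print('top line',ray(c,244+108/8-.5,197+309/8-.5,.098))
```

```text
[ 0.56891108 -0.09927502  0.08953009]
['wrist', 'scene'] [ 0.56722978 -0.0042618   0.09582394] [-0.0016813   0.09501323  0.00629385]
['wrist', 'top'] [ 0.56801533 -0.00463055  0.09710429] [-0.00089575  0.09464447  0.0075742 ]
['scene', 'top'] [ 0.5682449  -0.00375567  0.09756822] [-0.00066617  0.09551935  0.00803813]
['wrist', 'scene', 'top'] [ 0.56787193 -0.00422295  0.09676565] [-0.00103915  0.09505207  0.00723556]
[-0.00133883  0.09403437  0.0087    ]
[8.12406873e-05 2.24420533e-02 8.70000000e-03]
w8 [-0.00117744  0.09403038  0.00868679] [9.91036241e-05 2.24576837e-02 8.68678917e-03]
scene line [0.5674054  0.05213323 0.098     ]
top line [0.56536821 0.05387085 0.098     ]
```

The tip is about 8 mm above TCP height, its heading is 91.1°, and its side offset fits the hole axis. I'll lower to hole height and bring the tip just short of the crown.

Emit:
move_arm:
  motion:
    - [15,[0,0.01,0.1],0]
    - [15,[0,0.01,0.2],0]
    - [15,[0,0.01,0.31],0]
    - [15,[0.1,0.01,0.31],0]
    - [15,[0.2,0.01,0.31],0]
    - [15,[0.3,0.01,0.31],0]
    - [15,[0.4,0.01,0.31],0]
    - [15,[0.5,0.01,0.31],0]
    - [15,[0.5,0.01,0.31],0]
    - [15,[0.5,0.01,0.31],0]

```text
clock: 17.95
eef_pos: [0.5695, -0.0752, 0.0746]
tool_rot: [0.7, 0.714, 0.0, 0.0]
ft_force: [0.2, -0.5, -2.0]
grip_width: 0.0252
```

Run:
```python
from h import *
plan([.5672,.0016,.0738],0.021); o=get_obs();print(o['ft_force'].round(2),o['ft_torque'].round(3),o['grip_width'])
c=cam('wrist');save(c,'w10.png',(180,0,380,230),3)
c=cam('scene');save(c,'s10.png',(245,165,325,225),9)
```

```text
shift [ 1.536 -0.016  0.016] roll -0.013 psi 0.0196 tcp [ 0.5695 -0.0752  0.0746] j [-0.131  0.496 -0.046  1.029 -0.     1.42 ] clk 17.95
[ 0.19 -0.53 -2.05] [ 0.018  0.045 -0.045] 0.025158701390340314
```

View pics/w10.png

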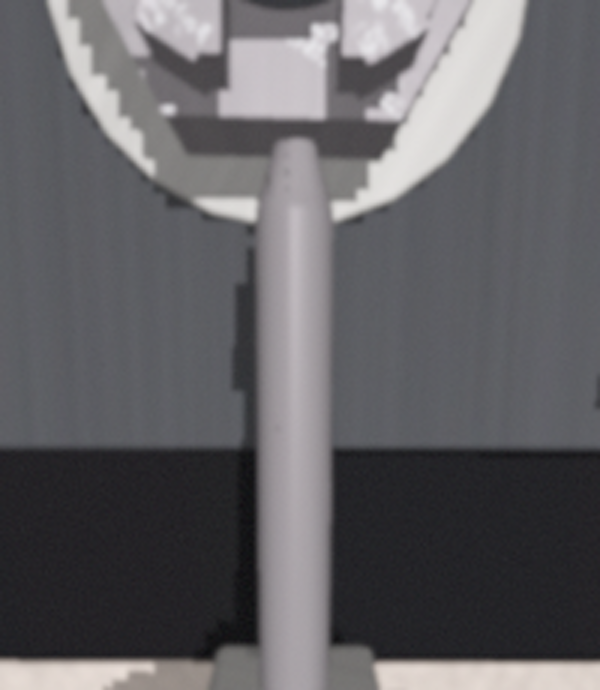

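View pics/s10.png

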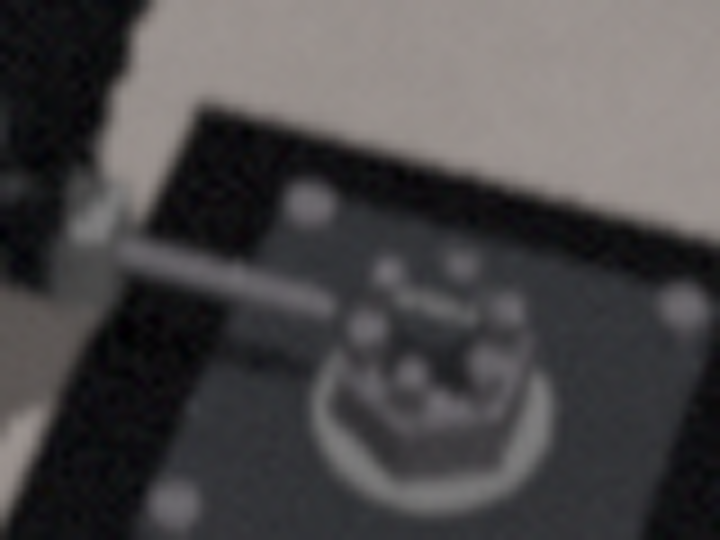

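In the crop the crown slot spans x≈228–340 (centre 284), while the pin is at x≈295, about 1.6 mm too far right. I'll correct −0.03 in tool y and 0.5 mm down, then enter the slot gently.

Emit:
move_arm:
  motion:
    - [15,[0,-0.03,0.01],0]
    - [15,[0,-0.03,0.01],0]
    - [15,[0.05,-0.03,0.01],0]
    - [15,[0.1,-0.03,0.01],0]
    - [15,[0.16,-0.03,0.01],0]
    - [15,[0.22,-0.03,0.01],0]
    - [15,[0.28,-0.03,0.01],0]
    - [15,[0.34,-0.03,0.01],0]
    - [15,[0.4,-0.03,0.01],0]
    - [15,[0.44,-0.03,0.01],0]

```text
clock: 19.05
eef_pos: [0.5674, -0.0531, 0.074]
tool_rot: [0.7, 0.714, -0.0, -0.0]
ft_force: [0.0, 1.0, -1.6]
grip_width: 0.0252
```

Run:
```python
from h import *
plan([.5667,.0016,.0738],0.021); o=get_obs();print(o['ft_force'].round(2),o['ft_torque'].round(3),o['grip_width'])
c=cam('wrist');save(c,'w11.png',(180,0,380,230),3)
c=cam('scene');save(c,'s11.png',(245,165,325,225),9)
```

```text
shift [1.094 0.006 0.004] roll -0.016 psi 0.0193 tcp [ 0.5674 -0.0531  0.074 ] j [-0.093  0.489 -0.059  1.022  0.     1.458] clk 19.05
[ 0.03  1.04 -1.58] [-0.043 -0.004  0.01 ] 0.025183667654234514
```

View pics/w11.png

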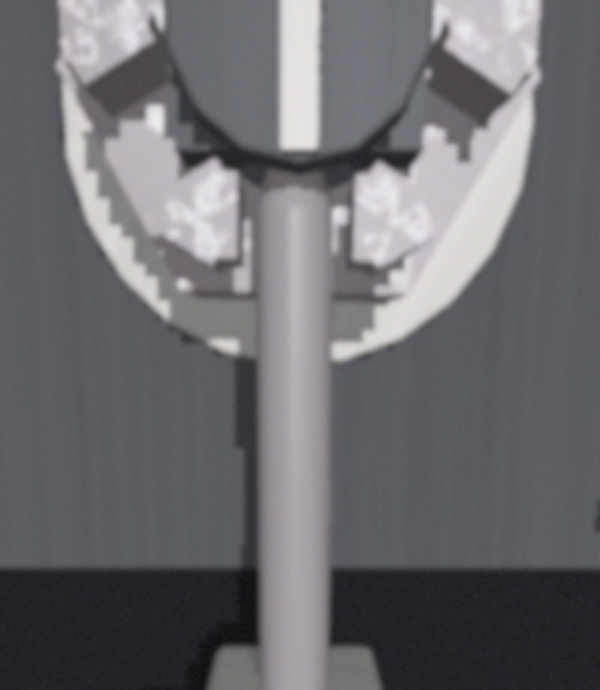

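View pics/s11.png

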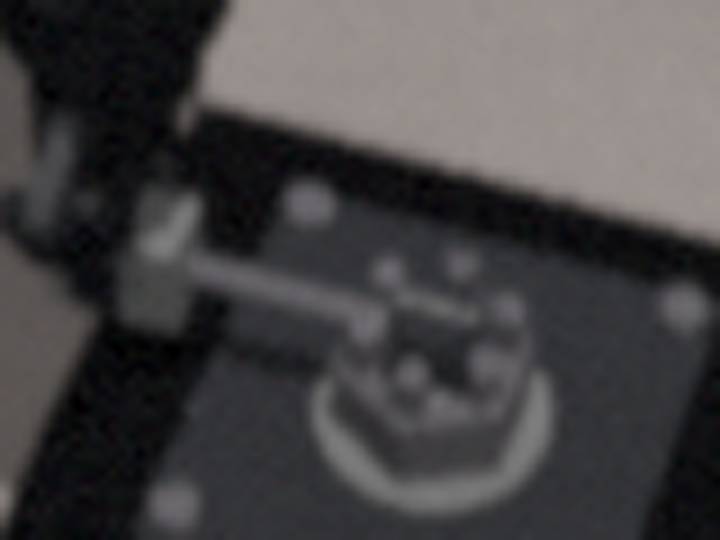

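The pin (x≈295) is centred in the slot (240–353) and in line with the bright line (299), with no contact force. Pushing on through the hole.

Emit:
move_arm:
  motion:
    - [15,[0.08,0,0],0]
    - [15,[0.18,0,0],0]
    - [15,[0.28,0,0],0]
    - [15,[0.38,0,0],0]
    - [15,[0.48,0,0],0]
    - [15,[0.58,0,0],0]
    - [15,[0.68,0,0],0]
    - [15,[0.78,0,0],0]
    - [15,[0.88,0,0],0]
    - [15,[0.95,0,0],0]

```text
clock: 20.15
eef_pos: [0.5666, -0.0054, 0.074]
tool_rot: [0.7, 0.714, 0.0, -0.0]
ft_force: [-0.1, -0.3, -2.6]
grip_width: 0.0253
```

Run:
```python
from h import *
plan([.5667,.0016,.0738],0.021); o=get_obs();print(o['ft_force'].round(2),o['ft_torque'].round(3),o['grip_width'])
c=cam('wrist');save(c,'w12.png',(180,0,380,270),2.2)
```

```text
shift [0.141 0.005 0.004] roll -0.015 psi 0.0194 tcp [ 0.5666 -0.0054  0.074 ] j [-0.01   0.483 -0.069  1.018  0.     1.542] clk 20.15
[-0.1  -0.34 -2.6 ] [-0.048 -0.011  0.009] 0.025295493807888217
```

View pics/w12.png

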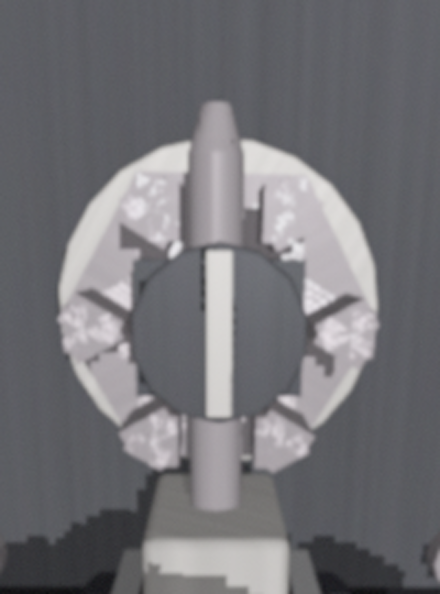

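The shaft is right through. The last 7 mm go slowly, to contact with the nut.

Emit:
move_arm:
  motion:
    - [15,[0.03,0,0],0]
    - [15,[0.06,0,0],0]
    - [15,[0.08,0,0],0]
    - [15,[0.1,0,0],0]
    - [15,[0.12,0,0],0]
    - [15,[0.13,0,0],0]
    - [15,[0.14,0,0],0]
    - [15,[0.15,0,0],0]
    - [15,[0.16,0,0],0]
    - [15,[0.17,0,0],0]

```text
clock: 21.2
eef_pos: [0.5664, 0.0016, 0.0741]
tool_rot: [0.701, 0.714, -0.001, 0.001]
ft_force: [0.1, -4.5, -0.4]
grip_width: 0.0249
```

Run:
```python
from h import *
plan([.5667,.0016,.0738],0.021); o=get_obs();print(o['ft_force'].round(2),o['ft_torque'].round(3),o['grip_width'])
```

```text
shift [0.001 0.005 0.006] roll -0.025 psi 0.0184 tcp [0.5664 0.0016 0.0741] j [ 0.004  0.483 -0.07   1.018 -0.002  1.556] clk 21.2
[ 0.09 -4.47 -0.37] [-0.927  0.061 -0.057] 0.02488576391144595
```

Contact felt at −4.5 N. A firm little push to be sure it is seated, then measure.

Emit:
move_arm:
  motion:
    - [15,[0.01,0,0],0]
    - [15,[0.02,0,0],0]
    - [15,[0.03,0,0],0]
    - [15,[0.04,0,0],0]
    - [15,[0.05,0,0],0]
    - [15,[0.06,0,0],0]
    - [15,[0.06,0,0],0]
    - [15,[0.06,0,0],0]
    - [15,[0.06,0,0],0]
    - [15,[0.06,0,0],0]

```text
clock: 22.2
eef_pos: [0.5665, 0.002, 0.0743]
tool_rot: [0.701, 0.713, -0.002, 0.003]
ft_force: [-0.8, -10.8, -0.3]
grip_width: 0.025
```

Run:
```python
from h import *
plan([.5667,.0016,.0738],0.021); o=get_obs();print(o['ft_force'].round(2),o['ft_torque'].round(3),o['grip_width'])
c=cam('wrist');save(c,'w13.png',(180,0,380,270),2.2)
```

```text
shift [-0.007  0.004  0.01 ] roll -0.046 psi 0.0162 tcp [0.5665 0.002  0.0743] j [ 0.007  0.483 -0.07   1.018 -0.007  1.562] clk 22.2
[ -0.77 -10.84  -0.31] [-2.297  0.101 -0.074] 0.024984985629471577
```

View pics/w13.png

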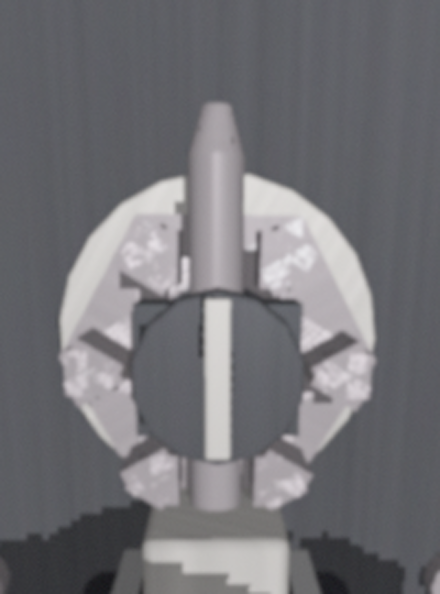

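The head face is against the nut (tip at (216,103), shaft centred in both slots). I'll ease the push, settle the shaft 1.5 mm down and let go slowly.

Emit:
move_arm:
  motion:
    - [15,[-0.02,0,0.02],0]
    - [15,[-0.03,0,0.04],0]
    - [15,[-0.03,0,0.04],0]
    - [26,[-0.03,0,0.04],0]
    - [28,[-0.03,0,0.04],0]
    - [31,[-0.03,0,0.04],0]
    - [35,[-0.03,0,0.04],0]
    - [38,[-0.03,0,0.04],0]
    - [42,[-0.03,0,0.04],0]
    - [45,[-0.03,0,0.04],0]

```text
clock: 23.25
eef_pos: [0.5664, 0.0042, 0.072]
tool_rot: [0.7, 0.714, 0.0, -0.0]
ft_force: [0.6, 0.6, 0.0]
grip_width: 0.0449
```

Run:
```python
from h import *
plan([.5667,.0016,.0738],0.021); o=get_obs();print(o['ft_force'].round(2),o['ft_torque'].round(3),o['grip_width'])
c=cam('wrist');save(c,'w14.png',(130,0,430,400),1.5)
```

```text
shift [-0.052  0.005 -0.036] roll -0.016 psi 0.0193 tcp [0.5664 0.0042 0.072 ] j [ 0.007  0.485 -0.072  1.013  0.     1.559] clk 23.25
[0.61 0.57 0.01] [-0.055  0.033 -0.003] 0.044879160328479405
```

View pics/w14.png

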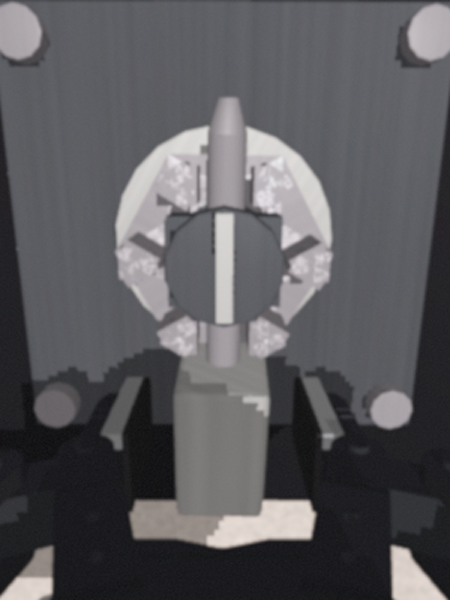

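Released with no forces on the tool. Lift clear (fingers at 45 mm) and inspect.

Emit:
move_arm:
  motion:
    - [45,[0,0,-0.2],0]
    - [45,[0,0,-0.5],0]
    - [55,[0,0,-0.9],0]
    - [65,[0,0,-1.4],0]
    - [65,[0,0,-1.9],0]
    - [65,[0,0,-2.3],0]
    - [65,[0,0,-2.4],0]
    - [65,[0,0,-2.4],0]
    - [65,[0,0,-2.4],0]
    - [65,[0,0,-2.4],0]

```text
clock: 24.3
eef_pos: [0.5654, 0.004, 0.1905]
tool_rot: [0.7, 0.714, -0.001, -0.001]
ft_force: [-0.3, 0.1, -0.3]
grip_width: 0.0649
```

Run:
```python
from h import *
import pickle
plan([.5667,.0016,.0738],0.021)
c=cam('wrist');save(c,'w15.png',(180,60,380,260),3.9); pickle.dump(c,open('w15.pkl','wb'))
c=cam('scene');save(c,'s15.png',(245,165,325,225),9); pickle.dump(c,open('s15.pkl','wb'))
```

```text
shift [-0.049  0.031  2.334] roll -0.019 psi 0.019 tcp [0.5654 0.004  0.1905] j [0.007 0.392 0.11  1.292 0.    1.559] clk 24.3
```

View pics/w15.png

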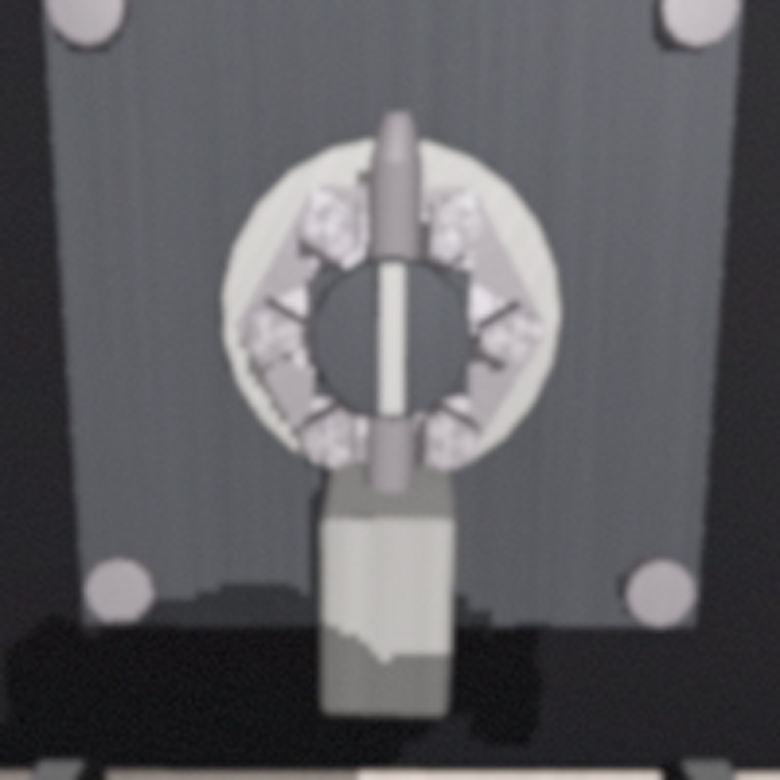

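View pics/s15.png

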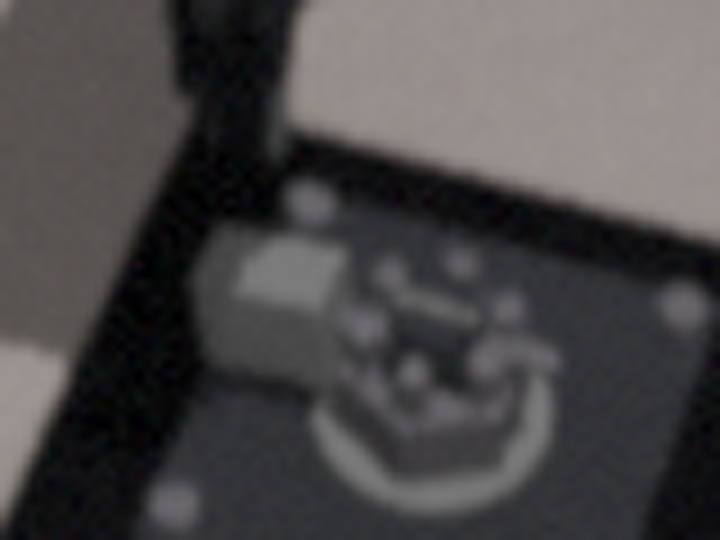

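Run:
```python
from h import *
import pickle
w=pickle.load(open('w15.pkl','rb'));s=pickle.load(open('s15.pkl','rb'))
P=[]
A=np.zeros((3,3));b=np.zeros(3)
for c,(u,v) in ((w,(180+398/3.9,60+113/3.9)),(s,(245+557/9,165+360/9))):
    d=c['Rcw']@np.array([(u-c['cx'])/c['fx'],(v-c['cy'])/c['fy'],1]);d/=np.linalg.norm(d);Q=np.eye(3)-np.outer(d,d);A+=Q;b+=Q@c['o']
print('tip',np.linalg.solve(A,b))
for z in (.082,.085,.088,.091): print(z,ray(w,180+398/3.9,60+113/3.9,z))
# head top corners
for z in (.098,.1,.102):
  f=[ray(w,180+x/3.9,60+y/3.9,z) for x,y in((322,518),(454,518),(322,715),(450,715))]
  print(z,f[0][:2],f[1][:2],f[2][:2],np.linalg.norm(f[0]-f[1]),np.linalg.norm(f[0]-f[2]))
print('shaft base',[ray(w,180+390/3.9,60+492/3.9,z) for z in (.082,.086)])
```

```text
tip [0.56688289 0.09218428 0.0864    ]
0.082 [0.56719393 0.09168631 0.082     ]
0.085 [0.56716691 0.09148058 0.085     ]
0.088 [0.56713989 0.09127484 0.088     ]
0.091 [0.56711287 0.09106911 0.091     ]
0.098 [0.55409177 0.01759275] [0.57929052 0.01805047] [ 0.55427257 -0.02289039] 0.025202905838466533 0.04048353656505667
0.1 [0.55418428 0.01807815] [0.57916811 0.01853198] [ 0.55436353 -0.02205971] 0.024987957278992917 0.040138263765053625
0.102 [0.55427678 0.01856356] [0.5790457  0.01901348] [ 0.55445449 -0.02122903] 0.024773008719519082 0.03979299096505058
shaft base [array([0.56711436, 0.0193781 , 0.082     ]), array([0.5670796, 0.0202584, 0.086    ])]
```

After letting go, the pin tilted within its clearance and slid out: the tip is at y≈0.092 against about 0.0956 seated. About 2.3 mm of that is expected from the tilt alone. I'll regrip it as it hangs, push it home without levelling it, and let go again.

Emit:
move_arm:
  motion:
    - [50,[-0.05,0.02,0.4],0]
    - [45,[-0.08,0.02,0.8],0]
    - [45,[-0.08,0.02,1.3],0]
    - [45,[-0.08,0.02,1.8],0]
    - [45,[-0.08,0.02,2.2],0]
    - [45,[-0.08,0.02,2.34],0]
    - [45,[-0.08,0.02,2.36],0]
    - [45,[-0.08,0.02,2.36],0]
    - [35,[-0.08,0.02,2.36],0]
    - [30,[-0.08,0.02,2.36],0]

```text
clock: 25.4
eef_pos: [0.5684, 0.0, 0.0752]
tool_rot: [0.7, 0.714, 0.001, 0.001]
ft_force: [0.3, -0.1, -0.3]
grip_width: 0.0299
```

Emit:
move_arm:
  motion:
    - [22,[0,0,0],0]
    - [15,[0,0,0],0]
    - [15,[0,0,0],0]
    - [15,[0,0,0],0]
    - [15,[0,0,0],0]
    - [15,[0,0,0],0]
    - [15,[0,0,0],0]
    - [15,[0,0,0],0]
    - [15,[0.01,0,0],0]
    - [15,[0.02,0,0],0]

```text
clock: 26.4
eef_pos: [0.5684, 0.0002, 0.0751]
tool_rot: [0.701, 0.714, 0.0, 0.002]
ft_force: [-0.9, -3.8, 6.3]
grip_width: 0.0249
```

Run:
```python
from h import *
plan([.5667,.0016,.0738],0.021); o=get_obs();print(o['ft_force'].round(2),o['ft_torque'].round(3),o['grip_width'])
c=cam('wrist');save(c,'w16.png',(180,0,380,270),2.2)
```

```text
shift [ 0.029 -0.033  0.026] roll -0.024 psi 0.0185 tcp [5.684e-01 2.000e-04 7.510e-02] j [ 1.000e-03  4.840e-01 -6.600e-02  1.019e+00 -2.000e-03  1.554e+00] clk 26.4
[-0.92 -3.79  6.32] [-0.567  0.123  0.017] 0.024887309765216723
```

View pics/w16.png

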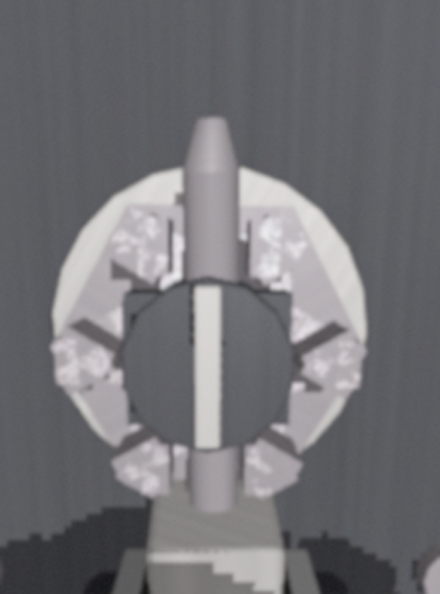

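Emit:
move_arm:
  motion:
    - [15,[0.01,0,0],0]
    - [15,[0.02,0,0],0]
    - [15,[0.03,0,0],0]
    - [15,[0.04,0,0],0]
    - [15,[0.05,0,0],0]
    - [15,[0.06,0,0],0]
    - [15,[0.07,0,0],0]
    - [15,[0.08,0,0],0]
    - [15,[0.08,0,0],0]
    - [15,[0.08,0,0],0]

```text
clock: 27.45
eef_pos: [0.5684, 0.0012, 0.0754]
tool_rot: [0.701, 0.713, -0.002, 0.004]
ft_force: [-0.4, -10.1, 8.0]
grip_width: 0.0251
```

Run:
```python
from h import *
plan([.5667,.0016,.0738],0.021); o=get_obs();print(o['ft_force'].round(2),o['ft_torque'].round(3),o['grip_width'])
```

```text
shift [ 0.009 -0.034  0.032] roll -0.046 psi 0.0162 tcp [0.5684 0.0012 0.0754] j [ 0.006  0.483 -0.065  1.02  -0.007  1.561] clk 27.45
[ -0.42 -10.12   8.01] [-1.937  0.226 -0.021] 0.02510481982121476
```

In contact at 10 N. Ease to a light push and open gently.

Emit:
move_arm:
  motion:
    - [15,[-0.02,0,0],0]
    - [15,[-0.04,0,0],0]
    - [15,[-0.04,0,0],0]
    - [26,[-0.04,0,0],0]
    - [28,[-0.04,0,0],0]
    - [31,[-0.04,0,0],0]
    - [35,[-0.04,0,0],0]
    - [40,[-0.04,0,0],0]
    - [45,[-0.04,0,0],0]
    - [45,[-0.04,0,-0.2],0]

```text
clock: 28.45
eef_pos: [0.5661, 0.0032, 0.0828]
tool_rot: [0.7, 0.714, -0.001, -0.001]
ft_force: [-0.6, 0.6, -0.5]
grip_width: 0.0447
```

Emit:
move_arm:
  motion:
    - [45,[0,0,-0.2],0]
    - [45,[0,0,-0.5],0]
    - [55,[0,0,-0.9],0]
    - [65,[0,0,-1.4],0]
    - [65,[0,0,-1.8],0]
    - [65,[0,0,-2.1],0]
    - [65,[0,0,-2.1],0]
    - [65,[0,0,-2.1],0]
    - [65,[0,0,-2.1],0]
    - [65,[0,0,-2.1],0]

```text
clock: 29.45
eef_pos: [0.5667, 0.0031, 0.1878]
tool_rot: [0.7, 0.714, -0.001, -0.001]
ft_force: [0.0, -0.5, -0.1]
grip_width: 0.0652
```

Run:
```python
from h import *
import pickle
plan([.5654,.004,.1905],0.021)
c=cam('wrist');save(c,'w17.png',(180,60,380,260),3.9); pickle.dump(c,open('w17.pkl','wb'))
c=cam('scene');save(c,'s17.png',(245,165,325,225),9); pickle.dump(c,open('s17.pkl','wb'))
```

```text
shift [ 0.019 -0.025 -0.054] roll -0.018 psi 0.0191 tcp [0.5667 0.0031 0.1878] j [ 0.005  0.395  0.108  1.286 -0.     1.557] clk 29.45
```

View pics/w17.png

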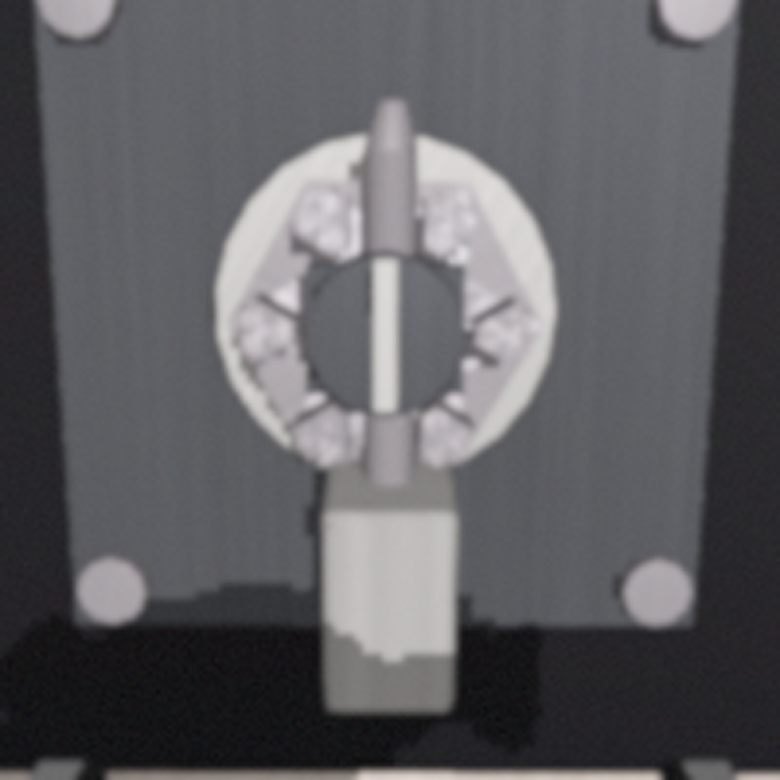

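View pics/s17.png

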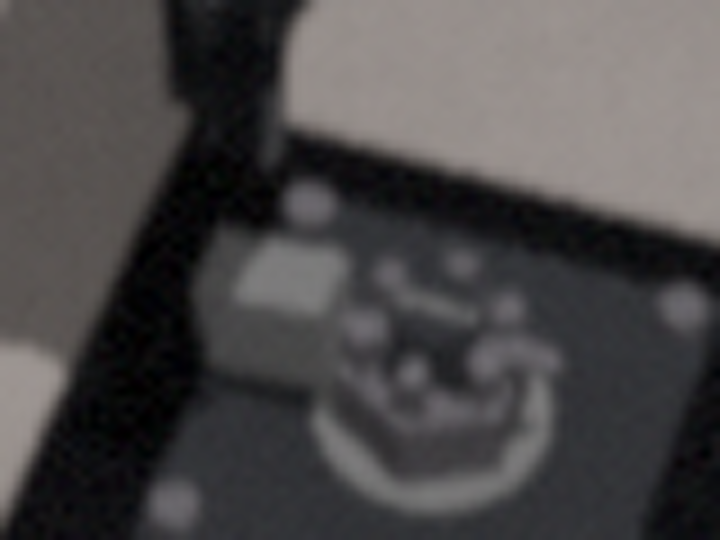

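Run:
```python
from h import *
import pickle
for w,t,lc in ((pickle.load(open('w15.pkl','rb')),(398,113),(392,339)),(pickle.load(open('w17.pkl','rb')),(393,100),(386,335))):
  a=ray(w,180+t[0]/3.9,60+t[1]/3.9,.087); l=ray(w,180+lc[0]/3.9,60+lc[1]/3.9,.098)
  print('tip',a,'line',l,'diff',(a-l)[:2])
w=pickle.load(open('w17.pkl','rb'))
a=ray(w,180+388/3.9,60+487/3.9,.079);print('shaft base',a, 'diff y',a[1]-l[1])
# hexagon far edge at .074: y ~ row 183
print('far flat',ray(w,180+390/3.9,60+183/3.9,.074)[1]-l[1])
```

```text
tip [0.56714889 0.09134342 0.087     ] line [0.56678138 0.05157473 0.098     ] diff [0.00036752 0.03976869]
tip [0.56744169 0.09236732 0.087     ] line [0.56692078 0.0515529  0.098     ] diff [0.00052091 0.04081442]
shaft base [0.56796445 0.01935781 0.079     ] diff y -0.03219509096341358
far flat 0.02674778963747785
```

The tip moved in 1 mm, to 40.8 mm past the axis. With about 6.7° of resting tilt and the head's lower edge touching the flat, I'd expect about 41.3 mm, so it is seated to within measuring error. A last check of the surroundings, then I'll hand in.

Run:
```python
from h import *
c=cam('scene');save(c,'s18.png'); o=get_obs();print(o['clock'],o['ft_force'].round(2))
```

```text
29.6 [-0.07  0.46 -0.78]
```

View pics/s18.png

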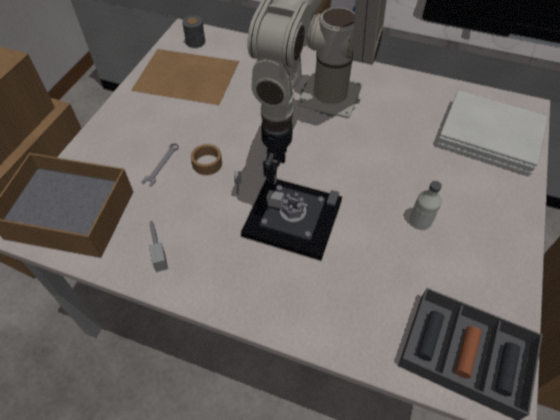

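The tape (206,157), spanner (160,165), bottle (426,208) and the other two pins are where they were. The locking pin is in the nut at (285,205).

```bash
python3 -c "
from workcell import *
print(job_done(), get_obs()['clock'])"
```

```text
the job is handed in; nothing more can be done
the job is handed in; nothing more can be done
```

The nut is tight and locked: I turned it about 120° clockwise and pushed the middle-sized pin through slot and hole until its head met the nut. I handed the job in at about 29.6 s of the 64 s.

- **Nut:** turning resistance was about 0.14 N m while loose and jumped to about 0.56 N m once tight. It came tight between 1.36 and 1.67 rad of turn. I carried on to the next slot, about 0.4–0.75 rad past tight, and never backed it off. The wrist picture showed the slots in line with the hole to within about 1°.
- **Pin:** it went in with no side force, and the head met the nut at about 10 N.
- **Tilt after letting go:** the pin first slid out about 4 mm as it tilted in its clearance, so I regripped it, pushed it home and let go again. It still rests tilted about 6–7° head-down, with the head's lower edge against the nut. The tip is 40.8 mm past the axis, against 44 mm if level and about 41.3 mm expected at that tilt. The head is therefore not flat against the nut, and I could not tell a true contact from a gap under about 1 mm.
- **Surroundings:** in the last picture the tape roll, spanner, bottle and the other two pins look unmoved. The robot was clear of everything, with forces near zero.

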